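# Fit and lock a stop carriage on the fixture-table rail

### The arm

A 6-joint arm with a two-finger parallel gripper is mounted at the origin on the work surface. World frame = base frame: x ahead of the robot, y to its left, z up, the work surface at z = 0. Lengths are in m, angles in rad, forces in N, time in s.
With the tool pointing down it reaches from about 0.35 to 0.775 m from the base axis. Payload 5.5 kg.
Tool frame: the origin (TCP) lies at the very end of the fingers, on their centre line; the grasp point (between the pads) lies 19 mm behind it; z points along the fingers, y is the line along which they close (so a half turn about z gives the same grasp; the last joint's range is limited). The gripper opens to 85 mm and grips with 20 to 120 N. Pads are 22 mm wide; open, the fingers measure 114 mm over their backs; the gripper's body (76 mm by 85 mm) begins 54 mm behind the grasp point. The pads swing forward as they close: fully open they stand 13 mm farther back than shut.
Start: joints at [-1.387, 0.313, 0.046, 1.304, 0, 1.431], TCP at [0.183, -0.545, 0.231] pointing down, gripper open.
Joint ranges: [-2.76, 2.76], [-0.86, 1.69], [-1.03, 1.26], [-2.2, 2.34], [-1.47, 1.5], [-3.14, 3.14]. Speed limits (rad/s): [2.57, 2.57, 3.14, 3.14, 3.14, 3.14].

### API

Orientations are given as a unit quaternion [w, x, y, z].
In Python, from workcell import get_state, read_camera, calibration, hand_in gives the robot as it stands.
- The arm moves only by the tool drive_tool, never from a script. Its argument "deltas" is a list that holds one entry, the list of rows, each a list of 7 numbers: the closure in counts, from 0 (fully open) to 255 (shut), then the shift along the tool's x, y, z in m, then the turn, a rotation vector about the tool's x, y, z in degrees. A call has 1 to 12 rows; each row is the pose to reach, as a shift and turn from the pose commanded when the call began, along the tool's axes at that moment; what a row does not reach only later rows make up. A row lasts 1/8 s, in which the tool goes at most 62.5 mm and 10.7 degrees, less where a joint would pass 70% of its speed; a pose out of reach is approached as far as the arm can. A call with a gripper value outside its range is refused whole. The fingers move at their own pace and stop on an object; "newtons" is the grip in N (left out, the last holds). Time passes only in rows, so rows that repeat a pose let the fingers close. It gives the time, the measured TCP pose, the force, the opening and the grip force at its end, in the units of the state.
- get_state(): the state, without advancing time (a new reading comes with each control period).
- read_camera(name): name is "side" or "top"; returns (picture, depth): 480x640x3 uint8, red, green, blue; 480x640 float32, m along the optical axis (not along the pixel's ray), 0 where there is no reading.
- calibration(name): a dict with "mtx" (3x3 intrinsics, pixels), "world_from_camera" (4x4, takes a point from camera to world coordinates). Camera axes: x right, y up, looking along -z (the intrinsics and any distortion apply to the point x, -y, -z); pixel columns grow to the right and rows downward; lengths in m; the calibration is good to about 2 mm. A picture is of the moment at which its call begins. calibration takes no time and is no camera call.
- hand_in(): hands the job in; it is judged then, once.
The state is a dict: "clock": time; "joint_pos": joint angles; "qvel": joint speeds; "tau": joint torques, N m; "tcp_pos": TCP position; "orientation": TCP orientation; "wrist_force": force on the tool from outside, world axes, zero at the start; "ft_torque": the same for the moment, N m; "finger_gap": finger opening in m; "grip_force": force on a finger pad.
Only numpy, scipy, OpenCV 4.12 (cv2) and the standard library are available. Lean on these libraries where they do the work, as an engineer would, in place of code of your own. Each camera call takes 0.05 s, during which the arm holds its last target. There are 200 camera calls.

### The job

Slide the grey carriage onto the dovetail rail from the rail's open tapered end and push it along until it sits right up against the end stop. Then, keeping it against the stop, turn the carriage's black side clamp knob clockwise until the clamp is firmly tight, and let go. Leave the tube offcut, the wrench and the steel square where they lie.

Things in the scene. Friction and masses are not known exactly. Their poses are not given: they have to be found in the camera images.
- rail: Fixed aluminium dovetail rail on a dark base plate 220 x 90 x 10 mm. Origin: centre of the plate's underside, at table height; x runs along the rail (-110 to +110 mm) from its open entry end (-x) to the end stop; z up. Neck 36 mm wide; from z=20 mm the flanks lean out 32 deg from vertical to 53 mm width at z=33 mm; flat top at z=36 mm.
- rail_entry (a point): Centre of the rail's open end, at the height of its top (36 mm), 110 mm before the rail's origin; axes as the rail's. The last 20 mm taper as a lead-in: at the very end each side is 4 mm narrower and the top 4 mm lower.
- stop: Fixed dark steel block bridging the rail: 30 mm along the rail, 114 mm wide, 55 mm high. Origin: centre of its underside, at table height on the rail's centre line; axes as the rail's. Its place along the rail differs from start to start.
- stop_face (a point): Point on the stop's face towards the open end, on the rail's centre line at table height, 15 mm before the stop's origin; axes as the rail's.
- carriage: Loose grey carriage, 0.4 to 0.8 kg, standing on the table. Origin: centre of its underside, on the channel's centre line; x along the channel. 80 mm long in x, 84 mm wide, plate top at z=27 mm. The dovetail channel (ceiling z=15 mm, open at both ends) has 1.5 mm play each side; it goes on only from the rail's end, either way round. On the rail its origin is 21 mm above the table; it can lift about 2 mm.
- post_grip (a point): On the axis of the carriage's steel post, 68 mm above the carriage's underside. Post: upright, 36 x 36 mm (sides along the carriage's x and y), from the plate (z=27 mm) up to z=80 mm. The balance point is within 8 mm of its axis. A clamp housing, 56 mm long and 34 mm high, sticks out of the carriage at +y to 97 mm from the centre line.
- clamp_knob (a joint): Turn of the black clamp knob in rad; grows clockwise seen from above (tightening) to a solid stop at 2.2; starts loose at 0 to 0.5. Turns against 0.15 N m of friction and stays where left. Drives a brass shoe 3 mm per rad onto the rail's flank: all play is gone at about 1.5 rad; firmly tight from about 1.95 to the stop. While loose, the carriage slides along the rail when the knob is pushed sideways.
- knob_grip (a point): On the knob's vertical axis, 64 mm above the carriage's underside, 72 mm from its centre line on the +y side. Knob: disc of 40 mm diameter with a bar on it 56 mm long, 14 mm thick, 32 mm high; this point is 10 mm below the bar's top and 22 mm above the disc. The point's x is along the bar, which lies along the carriage's x when the joint is 0.
- shoe: Brass clamp shoe, 28 mm long, hidden in the carriage's +y jaw, driven by the knob onto the rail's flank; not touched by hand. Its origin is the carriage's origin shifted in y by its travel.
- tube: Loose square steel tube offcut, 110 x 40 x 40 mm, bystander. Origin at the centre of its underside.
- wrench: Loose steel wrench 190 mm long, bystander. Origin under its middle.
- square: Loose flat metal square, 150 mm blade and 125 mm darker thick leg, bystander. Origin on the underside near the corner.

How it is judged:
On the way, in this order (a step that is already met when the one before it is completed fails the run):
1. the carriage is on the dovetail, fully past the open end (x of carriage in the frame of rail above -0.07 m and y of carriage in the frame of rail between -0.003 and 0.003 m and z of carriage in the frame of rail between 0.018 and 0.0245 m and angle between the x axis of carriage and the x axis of rail, either way round below 0.08 rad), for 0.1 s.
2. the carriage is up against the stop (gap under 2.5 mm) (x of carriage in the frame of stop_face above -0.0425 m), for 0.2 s.
3. the clamp is tight: the shoe presses the rail with over 20 N (contact force between shoe and rail above 10 N), for 0.2 s.
At the end, for the whole second after the job is handed in: The carriage sits on the dovetail rail within 2.5 mm of the end stop, at rest, and its clamp shoe presses the rail with more than 20 N (contact force between shoe and rail above 20 N and x of carriage in the frame of stop_face above -0.0425 m and y of carriage in the frame of rail between -0.004 and 0.004 m and z of carriage in the frame of rail between 0.018 and 0.0245 m and angle between the x axis of carriage and the x axis of rail, either way round below 0.08 rad and linear speed of carriage below 0.01 m/s); the robot touches nothing.
It fails at once if a bystander (tube, wrench or square) is moved more than 20 mm (distance of any of tube, wrench, square from where it was at the start of the episode above 0.02 m).
It also fails if it takes over 64 s, if anything falls off the work surface, if the arm or the gripper's body presses on something with over 40 N, if the wrist force passes 120 N, or if a joint passes its speed limit or range.

## Working session

There is one attempt and no reset: what is moved stays moved. The work goes in short steps, Python scripts to look and compute and a tool call to move; the robot and the scene stay as the last step left them, time stands still between calls to the robot, and variables do not carry over. Pictures are saved under pics/ and viewed, at most 10 in all, crops included, and the job is handed in when it is done.

Besides the shell and the picture viewer there is one more tool, called by a JSON object that holds its "method" and its "body". drive_tool: Moves the arm, as the interface text tells. Its arguments: {"type":"object","properties":{"deltas":{"type":"array","items":{"type":"array","items":{"type":"array","items":{"type":"number"}}}},"newtons":{"type":"number"}},"required":["deltas"]}

```bash
mkdir -p pics; python3 - <<'E'
from workcell import *
import cv2,numpy as np
for n in("top","side"):
    p,d=read_camera(n); cv2.imwrite(f"pics/{n}0.png",p[:,:,::-1]); np.savez(f"{n}0.npz",p=p,d=d)
    c=calibration(n); print(n,np.round(c["mtx"],1).tolist(),np.round(c["world_from_camera"],3).tolist(),c.keys())
print(get_state())
E
```

```text
top [[444.5, 0.0, 320.9], [0.0, 444.5, 238.4], [0.0, 0.0, 1.0]] [[-0.015, 0.994, -0.113, 0.419], [-1.0, -0.016, -0.003, 0.045], [-0.005, 0.113, 0.994, 1.064], [0.0, 0.0, 0.0, 1.0]] dict_keys(['mtx', 'world_from_camera'])
side [[461.6, 0.0, 329.3], [0.0, 461.6, 247.1], [0.0, 0.0, 1.0]] [[-0.829, 0.296, -0.474, 0.126], [-0.559, -0.425, 0.712, 0.634], [0.009, 0.855, 0.518, 0.531], [0.0, 0.0, 0.0, 1.0]] dict_keys(['mtx', 'world_from_camera'])
{'clock': 0.1, 'joint_pos': array([-1.38660852e+00,  3.13960112e-01,  4.50631544e-02,  1.30357682e+00,
        2.05595877e-05,  1.43120664e+00]), 'qvel': array([-4.88821280e-04, -1.30957692e-03,  2.30029814e-03,  4.93010491e-05,
        1.10252072e-03, -1.24679938e-03]), 'tau': array([ 2.24670825e-03, -4.81723845e+01,  2.99245781e+01,  1.27048497e-02,
       -1.91972349e-04,  6.41943075e-06]), 'tcp_pos': array([ 0.18285385, -0.54466712,  0.23046619]), 'orientation': array([-8.38745228e-04,  9.86924265e-01,  1.61182479e-01, -8.42398165e-06]), 'wrist_force': array([-0.05304717, -0.16174584,  0.03492939]), 'ft_torque': array([-0.05800935,  0.0248083 , -0.00437296]), 'grip_force': 0.0, 'finger_gap': 0.08536215101132547}
```

View pics/top0.png

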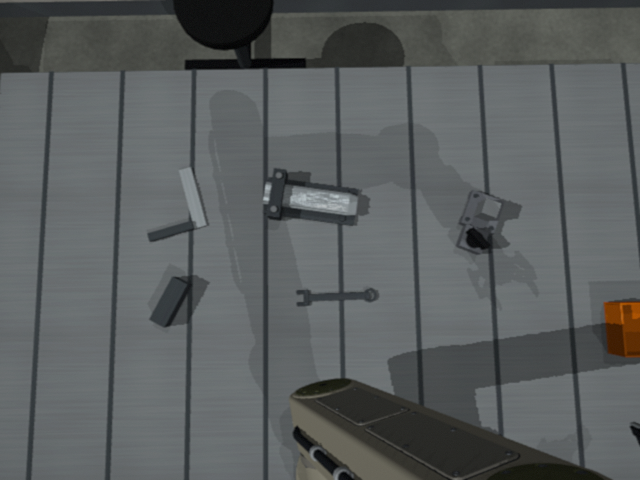

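View pics/side0.png

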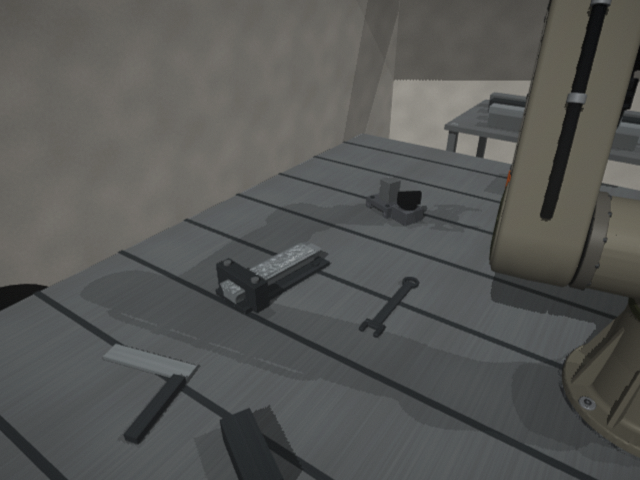

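```bash
cat > h.py <<'E'
import numpy as np,cv2
from workcell import *
def cloud(n,d):
    c=calibration(n);K=c["mtx"];v,u=np.mgrid[:480,:640]
    P=np.stack([(u-K[0,2])/K[0,0]*d,-(v-K[1,2])/K[1,1]*d,-d,np.ones_like(d)],-1)
    return (P@np.array(c["world_from_camera"]).T)[...,:3]
def ray(n,uv,z):
    c=calibration(n);K=c["mtx"];T=np.array(c["world_from_camera"])
    uv=np.atleast_2d(uv);r=np.c_[(uv[:,0]-K[0,2])/K[0,0],-(uv[:,1]-K[1,2])/K[1,1],-np.ones(len(uv))]@T[:3,:3].T
    return T[:3,3]+r*((z-T[2,3])/r[:,2])[:,None]
def rect(X,m,lo,hi,name):
    m=m&(X[...,2]>lo)&(X[...,2]<hi); 
    n,l,s,c=cv2.connectedComponentsWithStats(m.astype(np.uint8)); 
    k=1+np.argmax(s[1:,4]); q=X[l==k]
    r=cv2.minAreaRect((q[:,:2]*1000).astype(np.float32)); print(name,len(q),"c",np.round(r[0],1),"size",np.round(r[1],1),"ang",round(r[2],1),"z",np.round(np.median(q[:,2]),4)); return q
E
python3 - <<'E'
from h import *
f=np.load("top0.npz");X=cloud("top",f["d"].astype(float));d=f["d"]
def box(a,b,c,e):
    m=np.zeros((480,640),bool);m[c:e,a:b]=1;return m&(d>0)
print("table z",np.median(X[280:290,400:440,2]))
R=box(255,375,160,235);C=box(445,530,180,265)
rect(X,R,.045,.07,"stop");rect(X,box(290,375,160,235),.028,.045,"railtop");rect(X,R,.005,.07,"railall");rect(X,box(290,375,160,235),.005,.016,"plate")
rect(X,C,.072,.09,"highs");rect(X,C&(np.arange(480)[:,None]<222),.06,.095,"post");rect(X,C&(np.arange(480)[:,None]>222),.05,.09,"knob");rect(X,C,.01,.035,"plate")
rect(X,C,.006,.1,"all")
rect(X,box(140,215,160,245),.003,.1,"square");rect(X,box(140,215,265,335),.01,.1,"tube");rect(X,box(285,390,280,315),.003,.1,"wrench")
p=f["p"];a=cv2.resize(p[165:245,260:365],None,fx=4,fy=4,interpolation=2);b=cv2.resize(p[175:265,450:530],None,fx=4,fy=4,interpolation=2)
o=np.zeros((360,760,3),np.uint8);o[:320,:420]=a;o[:,430:750]=b
cv2.imwrite("pics/crop.png",cv2.convertScaleAbs(o,alpha=1.8)[:,:,::-1])
E
```

```text
table z -0.001272117050455157
stop 648 c [642.8 150.5] size [ 30.8 114.5] ang 81.1 z 0.0544
railtop 1446 c [626.3  43.5] size [160.9  53.5] ang 81.0 z 0.0347
railall 3575 c [630.5  72.7] size [219.9 114.7] ang 81.1 z 0.034
plate 607 c [592.5  45.7] size [155.3  24.9] ang 82.1 z 0.0091
highs 272 c [ 594.1 -334.4] size [37.  37.1] ang 68.6 z 0.0785
post 324 c [ 594.  -334.3] size [37.2 37.4] ang 68.6 z 0.0778
knob 234 c [ 527.7 -306.5] size [55.3 15.8] ang 41.5 z 0.0707
plate 1140 c [ 568.6 -324. ] size [ 81.7 140.2] ang 67.6 z 0.0263
all 1940 c [ 568.6 -324. ] size [ 81.7 140.2] ang 67.6 z 0.0308
square 1097 c [629.6 411.3] size [150.8 141.3] ang 15.2 z 0.007
tube 1018 c [395. 401.] size [ 42.3 111.2] ang 62.1 z 0.039
wrench 603 c [399.3  15.7] size [186.6  35.4] ang 89.9 z 0.0062
```

View pics/crop.png

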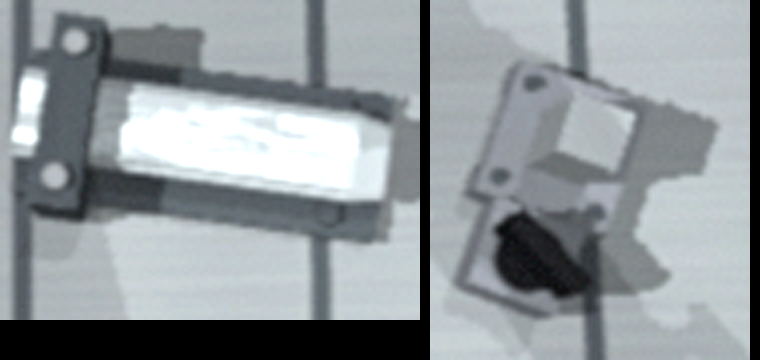

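{"method": "drive_tool", "body": {"deltas": [[[0,0.038,-0.006,0.005,0,0,-10.6],[0,0.076,-0.011,0.01,0,0,-21.2],[0,0.114,-0.017,0.015,0,0,-31.8],[0,0.152,-0.023,0.02,0,0,-42.4],[0,0.19,-0.028,0.025,0,0,-53],[0,0.228,-0.034,0.03,0,0,-63.6],[0,0.266,-0.04,0.035,0,0,-74.2],[0,0.304,-0.045,0.04,0,0,-84.8],[0,0.342,-0.051,0.045,0,0,-95.4],[0,0.38,-0.057,0.05,0,0,-106],[0,0.418,-0.063,0.055,0,0,-116.6],[0,0.4565,-0.0684,0.06,0,0,-127.2]]]}}

```text
clock: 1.6
tcp_pos: [0.5947, -0.3342, 0.1705]
orientation: [-0.001, 0.292, 0.957, 0.0]
wrist_force: [-0.3, -1.0, 0.2]
finger_gap: 0.0856
grip_force: 0.0
```

{"method": "drive_tool", "body": {"deltas": [[[0,0,0,0.03,0,0,-6],[0,0,0,0.06,0,0,-12],[0,0,0,0.09,0,0,-12],[0,0,0,0.115,0,0,-12],[0,0,0,0.126,0,0,-12],[0,0,0,0.126,0,0,-12],[200,0,0,0.126,0,0,-12],[200,0,0,0.126,0,0,-12],[200,0,0,0.126,0,0,-12],[200,0,0,0.126,0,0,-12],[200,0,0,0.126,0,0,-12]]], "newtons": 80}}

```text
clock: 2.98
tcp_pos: [0.5945, -0.3361, 0.0467]
orientation: [0.001, 0.193, 0.981, -0.001]
wrist_force: [-1.9, -2.0, 5.5]
finger_gap: 0.0353
grip_force: 81.2
```

{"method": "drive_tool", "body": {"deltas": [[[200,0,0,-0.02,0,0,0],[200,0,0,-0.04,0,0,0],[200,0.005,0.014,-0.04,0,0,-1],[200,0.015,0.042,-0.04,0,0,-2.5],[200,0.026,0.072,-0.04,0,0,-4.5],[200,0.037,0.102,-0.04,0,0,-6.5],[200,0.048,0.132,-0.04,0,0,-8.5],[200,0.059,0.162,-0.04,0,0,-10.5],[200,0.069,0.19,-0.04,0,0,-12],[200,0.076,0.21,-0.04,0,0,-13.4],[200,0.08,0.222,-0.04,0,0,-13.4],[200,0.08,0.222,-0.04,0,0,-13.4]]]}}

```text
clock: 4.47
tcp_pos: [0.6038, -0.0985, 0.0849]
orientation: [-0.0, 0.077, 0.997, -0.0]
wrist_force: [0.3, -1.1, -6.4]
finger_gap: 0.0348
grip_force: 81.2
```

```bash
python3 - <<'E'
from h import *
for n in("top","side"):
    p,d=read_camera(n);np.savez(n+"1.npz",p=p,d=d);cv2.imwrite(f"pics/{n}1.png",cv2.convertScaleAbs(p,alpha=1.5)[:,:,::-1])
    if n=="top":
        X=cloud(n,d.astype(float));m=np.zeros((480,640),bool);m[160:270,340:460]=1;m&=d>0
        rect(X,m,.045,.068,"plate")
s=get_state();print(s)
E
```

```text
plate 138 c [590.  -62.5] size [19.2 46.3] ang 79.0 z 0.0643
{'clock': 4.575, 'joint_pos': array([-2.94686914e-01,  4.61712988e-01, -1.01241653e-01,  1.00756247e+00,
       -6.24737191e-04, -1.39723372e-01]), 'qvel': array([-0.01348169,  0.0001123 ,  0.00536786,  0.00182758,  0.00037651,
        0.00183337]), 'tau': array([ 7.13417865e-01, -5.70126557e+01,  2.92522895e+01,  9.48454463e-02,
        4.55180509e-02,  5.85932532e-03]), 'tcp_pos': array([ 0.6040966 , -0.09995006,  0.08518331]), 'orientation': array([ 6.90110609e-05,  7.74043075e-02,  9.96999727e-01, -3.35114559e-04]), 'wrist_force': array([-1.44340663,  0.14923709, -5.99159195]), 'ft_torque': array([ 0.00809165, -0.00940264, -0.01567097]), 'grip_force': 81.16792917251587, 'finger_gap': 0.034922976500669604}
```

View pics/top1.png

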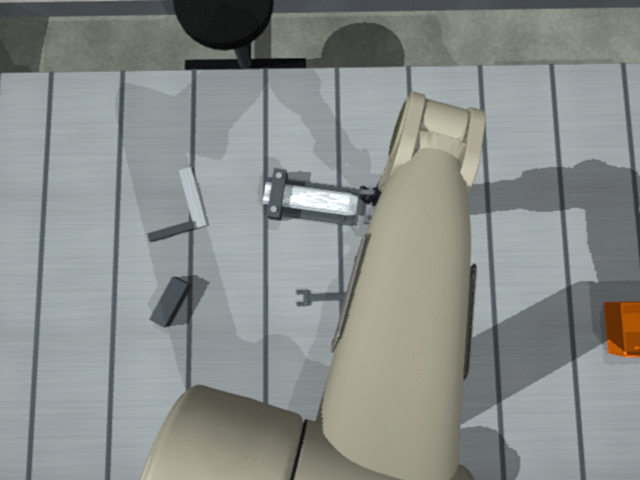

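View pics/side1.png

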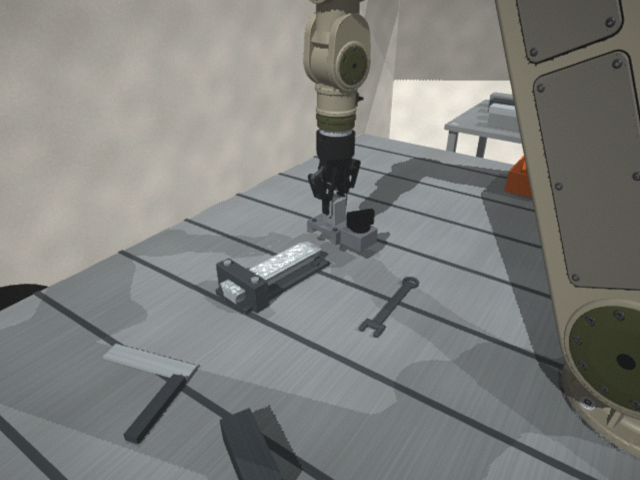

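```bash
cat >> h.py <<'E'
A=np.deg2rad(81.1);O=np.array([.6305,.0727,0]);RR=np.array([[np.cos(A),-np.sin(A),0],[np.sin(A),np.cos(A),0],[0,0,1]])
def rail(P): return (P-O)@RR
E
python3 - <<'E'
from h import *
d=np.load("side1.npz")["d"].astype(float);Q=rail(cloud("side",d))*1000;Q[d==0]=1e6
def sel(x0,x1,y0,y1,z0,z1):
    m=(Q[...,0]>x0)&(Q[...,0]<x1)&(Q[...,1]>y0)&(Q[...,1]<y1)&(Q[...,2]>z0)&(Q[...,2]<z1);return Q[m]
def pr(n,q): print(n,len(q),"pct1,50,99",np.round(np.percentile(q,[2,50,98],axis=0),1).tolist())
pr("stop +y face",sel(66,92,50,64,15,48))
pr("stop face all",sel(50,110,-80,80,15,70))
pr("railtop",sel(-85,40,-40,40,34,40))
pr("plate edge",sel(-100,50,40,55,-2,20))
pr("table",sel(-60,50,70,120,-10,4))
pr("post all",sel(-210,-130,-24,30,75,118))
pr("carr plate top",sel(-230,-110,-60,34,58,69))
pr("housing top",sel(-230,-110,50,110,55,76))
pr("housing side",sel(-230,-110,90,110,40,68))
pr("carr low",sel(-230,-110,-60,120,25,60))
# post +y face fit
q=sel(-188,-162,10,28,85,112);pr("post+y",q);print(np.polyfit(q[:,0],q[:,1],1),np.polyfit(q[:,2],q[:,1],1))
print("tcp rail",rail(get_state()["tcp_pos"])*1000)
E
```

```text
stop +y face 198 pct1,50,99 [[66.3, 51.1, 15.9], [80.0, 56.1, 31.8], [91.4, 58.3, 47.0]]
stop face all 1618 pct1,50,99 [[62.8, -53.0, 16.7], [89.8, 15.1, 45.8], [107.3, 57.4, 61.1]]
railtop 932 pct1,50,99 [[-82.3, -23.5, 34.5], [-18.3, 2.9, 37.1], [38.0, 25.2, 39.0]]
plate edge 578 pct1,50,99 [[-96.1, 40.5, -0.3], [-19.0, 45.0, 3.2], [47.2, 54.4, 12.4]]
table 972 pct1,50,99 [[-57.2, 70.9, -0.5], [-1.8, 95.7, 1.3], [47.7, 119.1, 3.2]]
post all 412 pct1,50,99 [[-191.6, -14.7, 76.3], [-157.8, 14.7, 98.7], [-142.3, 18.0, 117.4]]
carr plate top 373 pct1,50,99 [[-190.0, -42.5, 58.5], [-145.5, 0.5, 66.4], [-132.9, 32.5, 68.6]]
housing top 400 pct1,50,99 [[-199.9, 50.9, 55.7], [-154.0, 88.8, 68.9], [-145.1, 96.7, 75.0]]
housing side 212 pct1,50,99 [[-200.0, 91.1, 41.6], [-169.1, 95.3, 54.6], [-145.3, 96.9, 67.8]]
carr low 487 pct1,50,99 [[-196.4, -39.2, 33.8], [-146.1, 59.1, 50.5], [-112.1, 96.6, 59.8]]
post+y 94 pct1,50,99 [[-186.0, 14.7, 85.8], [-173.8, 16.6, 99.3], [-162.7, 18.4, 111.1]]
[-0.03073798 11.17655438] [-2.17242425e-03  1.67462029e+01]
tcp rail [-174.65621378   -0.62525757   85.18331057]
```

{"method": "drive_tool", "body": {"deltas": [[[200,0.0003,0,0.008,0,0,0],[200,0.0003,0,0.0163,0,0,0],[200,0.0003,0.006,0.0163,0,0,0],[200,0.0003,0.014,0.0163,0,0,0],[200,0.0003,0.022,0.0163,0,0,0],[200,0.0003,0.028,0.0163,0,0,0],[200,0.0003,0.034,0.0163,0,0,0],[200,0.0003,0.039,0.0163,0,0,0],[200,0.0003,0.044,0.0163,0,0,0],[200,0.0003,0.048,0.0163,0,0,0]]]}}

```text
clock: 5.82
tcp_pos: [0.611, -0.0523, 0.0688]
orientation: [-0.0, 0.077, 0.997, -0.001]
wrist_force: [0.2, -3.0, -7.9]
finger_gap: 0.0349
grip_force: 80.9
```

```bash
python3 - <<'E'
from h import *
s=get_state();print(rail(s["tcp_pos"])*1000,s["wrist_force"]@RR,s["ft_torque"]@RR,s["orientation"])
E
```

```text
[-1.26531053e+02 -6.51762345e-02  6.87647299e+01] [-2.91572592 -0.65462415 -7.93755703] [-0.16951764  0.99353372 -0.04787015] [-1.38186690e-04  7.74888705e-02  9.96993023e-01 -6.06825016e-04]
```

{"method": "drive_tool", "body": {"deltas": [[[200,0,0.002,0.0006,0,0,0],[200,0,0.008,0.0006,0,0,0],[200,0,0.016,0.0006,0,0,0],[200,0,0.026,0.0006,0,0,0],[200,0,0.036,0.0006,0,0,0],[200,0,0.046,0.0006,0,0,0],[200,0,0.056,0.0006,0,0,0],[200,0,0.066,0.0006,0,0,0]]]}}

```text
clock: 6.82
tcp_pos: [0.6213, 0.014, 0.0683]
orientation: [-0.0, 0.077, 0.997, -0.0]
wrist_force: [0.1, -2.9, -6.6]
finger_gap: 0.0351
grip_force: 81.2
```

```bash
python3 - <<'E'
from h import *
s=get_state();print(rail(s["tcp_pos"])*1000,s["wrist_force"]@RR,s["ft_torque"]@RR,s["orientation"])
E
```

```text
[-5.93753395e+01  6.33302117e-02  6.83138491e+01] [-2.86893253 -0.57169903 -6.62437482] [-0.18010713  0.48159858  0.0116251 ] [-5.51864867e-05  7.70865774e-02  9.97024398e-01 -8.18719956e-05]
```

{"method": "drive_tool", "body": {"deltas": [[[200,0,0.01,0,0,0,0],[200,0,0.022,0,0,0,0],[200,0,0.034,0,0,0,0],[200,0,0.046,0,0,0,0],[200,0,0.058,0,0,0,0],[200,0,0.068,0,0,0,0],[200,0,0.075,0,0,0,0],[200,0,0.078,0,0,0,0],[200,0,0.08,0,0,0,0],[200,0,0.082,0,0,0,0],[200,0,0.084,0,0,0,0],[200,0,0.084,0,0,0,0]]]}}

```text
clock: 8.32
tcp_pos: [0.6338, 0.094, 0.0685]
orientation: [-0.0, 0.078, 0.997, -0.002]
wrist_force: [-2.1, -7.2, -3.5]
finger_gap: 0.0351
grip_force: 81.4
```

```bash
python3 - <<'E'
from h import *
s=get_state();print(rail(s["tcp_pos"])*1000,s["wrist_force"]@RR,s["ft_torque"]@RR,s["orientation"])
E
```

```text
[2.15589645e+01 3.17835573e-02 6.85437748e+01] [-7.48398624  0.9659365  -3.4677623 ] [0.09155018 1.57905063 0.17600141] [-1.98180883e-04  7.78640377e-02  9.96961441e-01 -2.24460841e-03]
```

{"method": "drive_tool", "body": {"deltas": [[[200,0,0.0015,0,0,0,0],[200,0,0.003,0,0,0,0],[200,0,0.0045,0,0,0,0],[200,0,0.006,0,0,0,0],[200,0,0.006,0,0,0,0]]]}}

```text
clock: 8.95
tcp_pos: [0.6338, 0.0944, 0.069]
orientation: [-0.001, 0.079, 0.997, -0.007]
wrist_force: [-5.3, -23.5, 2.4]
finger_gap: 0.0353
grip_force: 82.3
```

```bash
python3 - <<'E'
from h import *
s=get_state();print(rail(s["tcp_pos"])*1000,s["wrist_force"]@RR,s["ft_torque"]@RR,s["orientation"])
E
```

```text
[2.19681283e+01 5.84073347e-02 6.89726468e+01] [-24.02123421   1.56971442   2.40469873] [0.33210234 5.13500373 0.54065901] [-7.29458784e-04  7.93346972e-02  9.96820160e-01 -7.41910417e-03]
```

{"method": "drive_tool", "body": {"deltas": [[[200,0,-0.004,0,0,0,0],[200,0,-0.0065,0,0,0,0],[0,0,-0.0065,0,0,0,0],[0,0,-0.0075,0,0,0,0],[0,0,-0.0085,0,0,0,0],[0,0,-0.0085,0,0,0,0],[0,0,-0.0085,-0.02,0,0,0],[0,0,-0.0085,-0.05,0,0,0],[0,0,-0.0085,-0.08,0,0,0],[0,0,-0.0085,-0.08,0,0,0]]]}}

```text
clock: 10.2
tcp_pos: [0.6357, 0.0942, 0.1514]
orientation: [0.003, 0.077, 0.997, 0.0]
wrist_force: [0.5, 0.0, 0.9]
finger_gap: 0.0855
grip_force: 0.0
```

```bash
python3 - <<'E'
from h import *
s=get_state();print(rail(s["tcp_pos"])*1000,s["wrist_force"],s["orientation"],s["finger_gap"])
for n in("top","side"):
    p,d=read_camera(n);np.savez(n+"2.npz",p=p,d=d);cv2.imwrite(f"pics/{n}2.png",cv2.convertScaleAbs(p,alpha=1.5)[:,:,::-1])
o=cv2.resize(p[150:350,180:400],None,fx=3,fy=3,interpolation=2)[:600];cv2.imwrite("pics/s2c.png",cv2.convertScaleAbs(o,alpha=1.8)[:,:,::-1])
Q=rail(cloud("side",d.astype(float)))*1000;Q[d==0]=1e6
m=(abs(Q[...,0]-22)<45)&(abs(Q[...,1]-72)<35)&(Q[...,2]>88)&(Q[...,2]<100)
r=cv2.minAreaRect(Q[m][:,:2].astype(np.float32));print("bar top in rail",m.sum(),r)
E
```

```text
[ 22.04276072  -1.8575102  151.44338843] [0.49624209 0.04159375 0.85497069] [2.90164772e-03 7.69760871e-02 9.97028673e-01 2.96534139e-04] 0.08548947830333144
bar top in rail 247 ((21.815811157226562, 72.67658996582031), (15.411956787109375, 55.91547775268555), 63.598388671875)
```

View pics/s2c.png

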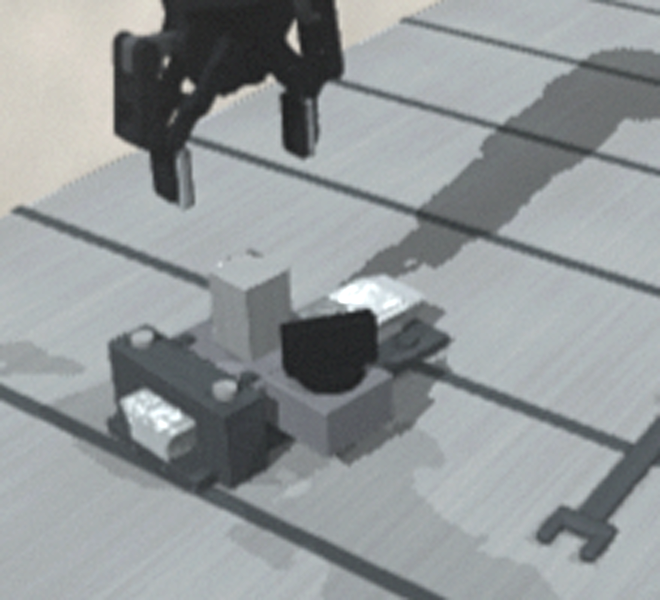

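{"method": "drive_tool", "body": {"deltas": [[[120,0.012,0,0,0,0,-10.5],[120,0.024,0,0,0,0,-21],[120,0.036,0,0,0,0,-31.5],[120,0.048,0,0,0,0,-42],[120,0.06,0,0,0,0,-52.5],[120,0.07,0,0,0,0,-63],[120,0.0735,0,0,0,0,-63.5],[120,0.0735,0,0,0,0,-63.5],[120,0.0735,0,0,0,0,-63.5]]]}}

```text
clock: 11.42
tcp_pos: [0.5614, 0.1051, 0.148]
orientation: [-0.0, -0.458, 0.889, -0.0]
wrist_force: [0.2, 0.4, 0.8]
finger_gap: 0.0453
grip_force: 0.0
```

```bash
python3 - <<'E'
from h import *
s=get_state();print(rail(s["tcp_pos"])*1000,s["wrist_force"],s["orientation"],s["finger_gap"])
w,x,y,z=s["orientation"];print("tool y in rail deg",2*np.rad2deg(np.arctan2(y,x))-90-81.1)
E
```

```text
[ 21.34393056  73.31800796 148.02665252] [0.20281711 0.39209906 0.83954086] [-1.16391050e-04 -4.58275046e-01  8.88810423e-01 -3.02072279e-05] 0.04530849657904495
tool y in rail deg 63.451710977592
```

{"method": "drive_tool", "body": {"deltas": [[[120,-0.0016,-0.0006,0.03,0,0,0],[120,-0.0016,-0.0006,0.055,0,0,0],[120,-0.0016,-0.0006,0.073,0,0,0],[120,-0.0016,-0.0006,0.08,0,0,0],[120,-0.0016,-0.0006,0.08,0,0,0],[240,-0.0016,-0.0006,0.08,0,0,0],[240,-0.0016,-0.0006,0.08,0,0,0],[240,-0.0016,-0.0006,0.08,0,0,0],[240,-0.0016,-0.0006,0.08,0,0,0]]], "newtons": 100}}

```text
clock: 12.55
tcp_pos: [0.5633, 0.106, 0.0692]
orientation: [0.001, -0.459, 0.888, -0.001]
wrist_force: [-0.6, -1.7, 3.1]
finger_gap: 0.0123
grip_force: 98.3
```

```bash
python3 - <<'E'
from h import *
s=get_state();print(rail(s["tcp_pos"])*1000,s["wrist_force"]@RR,s["ft_torque"],s["orientation"],s["finger_gap"],s["joint_pos"])
w,x,y,z=s["orientation"];print("tool y in rail deg",2*np.rad2deg(np.arctan2(y,x))-90-81.1)
E
```

```text
[22.48111913 71.49328824 69.21316495] [-1.8072493   0.30376811  3.05688201] [-0.32087878 -0.21147993 -0.09526011] [ 7.71167624e-04 -4.58915703e-01  8.88479268e-01 -6.11130617e-04] 0.012306711907737855 [ 4.61664788e-02  4.06306967e-01 -2.32642186e-01  9.29935434e-01
 -4.66876246e-04 -9.07383303e-01]
tool y in rail deg 63.53435246715139
```

{"method": "drive_tool", "body": {"deltas": [[[240,-0.003,0.0015,0,0,0,0],[240,-0.0045,0.0022,0,0,0,0],[240,-0.0045,0.0022,0,0,0,8],[240,-0.0045,0.0022,0,0,0,17],[240,-0.0045,0.0022,0,0,0,26],[240,-0.0045,0.0022,0,0,0,35],[240,-0.0045,0.0022,0,0,0,44],[240,-0.0045,0.0022,0,0,0,52],[240,-0.0045,0.0022,0,0,0,60],[240,-0.0045,0.0022,0,0,0,60]]]}}

```text
clock: 13.8
tcp_pos: [0.5639, 0.1058, 0.0694]
orientation: [0.001, 0.049, 0.999, -0.005]
wrist_force: [-0.8, -18.3, 8.0]
finger_gap: 0.0125
grip_force: 99.1
```

```bash
cat > st.py <<'E'
from h import *
s=get_state();print(rail(s["tcp_pos"])*1000,s["wrist_force"]@RR,s["ft_torque"],s["finger_gap"],s["joint_pos"][5])
w,x,y,z=s["orientation"];a=(2*np.rad2deg(np.arctan2(y,x))-90-81.1+180)%360-180;print("tool y in rail deg",a,"joint est",np.deg2rad(90-a))
E
python3 st.py
```

```text
[22.40393324 70.90308636 69.37880987] [-18.17586832  -2.04255087   8.03470269] [-3.6470667   0.10272418 -0.07756708] 0.012536803403700232 0.14945825865742549
tool y in rail deg 3.271096239541066 joint est 1.5137049272652998
```

{"method": "drive_tool", "body": {"deltas": [[[240,0,0,0,0,0,6],[240,0,0,0,0,0,12],[240,0,0,0,0,0,18],[240,0,0,0,0,0,23],[240,0,0,0,0,0,28],[240,0,0,0,0,0,32],[240,0,0,0,0,0,35],[240,0,0,0,0,0,35]]]}}

```text
clock: 14.8
tcp_pos: [0.5636, 0.1053, 0.0696]
orientation: [0.002, 0.347, 0.938, -0.005]
wrist_force: [-3.5, -20.3, 9.1]
finger_gap: 0.0121
grip_force: 99.4
```

```bash
python3 st.py
```

```text
[21.87825141 71.10414121 69.59454359] [-20.59536982   0.28550558   9.0857476 ] [-4.08811443  0.48443129  0.13718638] 0.01210767006906932 0.7591550678189097
tool y in rail deg -31.676262546353826 joint est 2.1236514029549336
```

{"method": "drive_tool", "body": {"deltas": [[[240,0,0,0,0,0,2],[240,0,0,0,0,0,4],[240,0,0,0,0,0,5],[240,0,0,0,0,0,5]]]}}

```text
clock: 15.3
tcp_pos: [0.5635, 0.1053, 0.0696]
orientation: [0.003, 0.387, 0.922, -0.005]
wrist_force: [-2.6, -20.7, 10.6]
finger_gap: 0.0123
grip_force: 99.5
```

```bash
python3 st.py
```

```text
[21.80312878 71.21304626 69.59917166] [-20.85682147  -0.67626504  10.64013018] [-4.0757744   0.50055228  0.2680676 ] 0.01230745008923642 0.8459028103862445
tool y in rail deg -36.64814386526868 joint est 2.210427101988396
```

{"method": "drive_tool", "body": {"deltas": [[[240,-0.0015,-0.002,0,0,0,0],[240,-0.003,-0.004,0,0,0,0],[120,-0.003,-0.004,0,0,0,0],[120,-0.003,-0.004,0,0,0,0],[120,-0.003,-0.004,0,0,0,0],[120,-0.003,-0.004,0,0,0,0],[120,-0.003,-0.004,-0.02,0,0,0],[120,-0.003,-0.004,-0.05,0,0,0],[120,-0.003,-0.004,-0.09,0,0,0],[120,-0.003,-0.004,-0.12,0,0,0],[120,-0.003,-0.004,-0.12,0,0,0],[120,-0.003,-0.004,-0.12,0,0,0]]]}}

```text
clock: 16.8
tcp_pos: [0.5622, 0.1063, 0.1877]
orientation: [-0.0, 0.385, 0.923, -0.0]
wrist_force: [0.1, -0.0, -0.2]
finger_gap: 0.0454
grip_force: 0.0
```

```bash
python3 st.py; python3 - <<'E'
from h import *
p,d=read_camera("side")
o=cv2.resize(p[150:350,180:400],None,fx=3,fy=3,interpolation=2)[:600];cv2.imwrite("pics/s3c.png",cv2.convertScaleAbs(o,alpha=1.8)[:,:,::-1])
Q=rail(cloud("side",d.astype(float)))*1000;Q[d==0]=1e6
m=(abs(Q[...,0]-22)<45)&(abs(Q[...,1]-72)<35)&(Q[...,2]>88)&(Q[...,2]<100)
print("bar top in rail",m.sum(),cv2.minAreaRect(Q[m][:,:2].astype(np.float32)))
E
```

```text
[ 22.60714275  72.63208999 187.66182751] [-0.02371532 -0.14001614 -0.22346984] [ 0.04929431  0.00984346 -0.0227636 ] 0.045397761004371116 0.8378493632922324
tool y in rail deg -36.43822251507319 joint est 2.206763283257253
bar top in rail 181 ((22.110523223876953, 74.07147216796875), (59.3238639831543, 13.738390922546387), 59.86698532104492)
```

View pics/s3c.png

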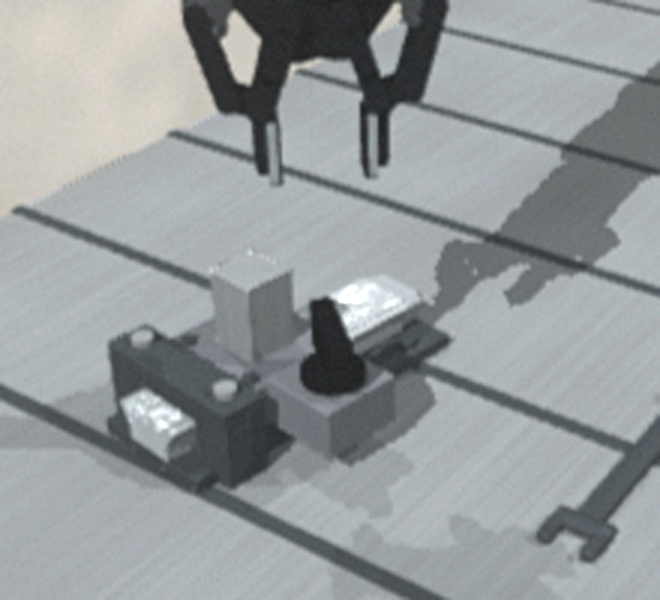

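The bar now points about -120° in the rail's frame (joint about 2.1 rad). The carriage is still against the stop and the gripper is clear, so I'm handing in.

```bash
python3 -c "from workcell import *; print(hand_in())"
```

```text
the job is handed in; nothing more can be done
None
```

The carriage is on the rail against the end stop with the clamp knob turned to about 2.1–2.2 rad (tight from about 1.95) and the gripper clear; I handed the job in at about 17 s, and `hand_in()` gave no verdict.

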